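Stock a parts tray and slide it home in its rack

ROBOT

A 6-joint arm with a two-finger parallel gripper is mounted at the origin on a cart in front of the work surface, level with it; the furniture and walls round the work are solid. World frame = base frame: x ahead of the robot, y to its left, z up, the work surface at z = 0. Lengths are in m, angles in rad, forces in N, time in s.
With the tool pointing down it reaches from about 0.35 to 0.8 m from the base axis. Payload 7.3 kg.
Tool frame: the origin (TCP) lies between the finger pads; the fingertips stand 25 mm ahead of it and the grasp point (between the pads) lies 6 mm ahead of it (r.tip_extent is the distance from the TCP to the fingertips, in m); z points along the fingers, y is the line along which they close (so a half turn about z gives the same grasp; the last joint's range is limited). The gripper opens to 85 mm and grips with 20 to 120 N. Pads are 22 mm wide; open, the fingers measure 114 mm over their backs; the gripper's body (76 mm by 85 mm) begins 54 mm behind the grasp point. The pads swing forward as they close: fully open they stand 13 mm farther back than shut.
Start: joints at [-1.464, 0.342, 1.524, -0, 1.275, -0.146], TCP at [0.131, -0.508, 0.22] pointing down, gripper open.
Joint ranges: [-2.53, 2.53], [-0.77, 2.02], [0.04, 2.7], [-1, 4.14], [0.28, 2.66], [-3.11, 3.11]. Speed limits (rad/s): [2.57, 2.57, 3.14, 3.14, 3.14, 3.14].

INTERFACE

Orientations are given as a unit quaternion [x, y, z, w].
In Python, from workcell import r, command_gripper, optics gives the robot as it stands. The module is installed in compiled form; this text tells all that it offers. Calls block until the motion is done:
- r.reach(position, orientation): joint-space move of the TCP to a pose.
- r.move_straight(position, orientation=None, speed=0.15, max_force=None): straight line of the TCP; orientation=None keeps the orientation; speed is the mean speed in m/s. With max_force (N) it stops when the force on the tool has changed by that much, and returns True; else False.
- r.movej(angles): joint-space move.
- command_gripper(opening, force=None): finger opening in m; force is the grip in N (None keeps the last); returns when the fingers have stopped.
- r.hold(seconds).
- r.solve_ik(position, orientation): joint angles nearest the present ones, or None.
- r.read_state(): the state.
- optics.get_image(name): name is "side" or "top" or "wrist"; returns (picture, depth): 480x640x3 uint8, red, green, blue; 480x640 float32, m along the optical axis (not along the pixel's ray), 0 where there is no reading.
- optics.camera_model(name): a dict with "K" (3x3 intrinsics, pixels), "R" (3x3) and "t" (3): a world point X has camera coordinates R X + t; the wrist camera has in their place "tool_from_camera" (4x4, takes a point from camera to tool coordinates, whose origin is the TCP and whose axes are the flange's). Camera axes: x right, y down, z forward; pixel columns grow to the right and rows downward; lengths in m; the calibration is good to about 2 mm. The wrist camera is an equidistant fisheye: a pixel r from the principal point sees the ray r / f radians off the axis. A picture is of the moment at which its call begins: read the wrist's pose just before it. camera_model takes no time and is no camera call.
A pose or a line that the arm cannot do raises r.PlanningError and nothing moves.
- r.finish_job(): hands the job in; it is judged then, once.
The state is a dict: "time_s": time; "joint_positions": joint angles; "dq": joint speeds; "tau": joint torques, N m; "eef_pos": TCP position; "eef_rot": TCP orientation; "contact_force": force on the tool from outside, world axes, zero at the start; "torque": the same for the moment, N m; "grip_width": finger opening in m; "grip_force": force on a finger pad.
Only numpy, scipy, OpenCV 4.12 (cv2) and the standard library are available. Lean on these libraries where they do the work, as an engineer would, in place of code of your own. Each camera call takes 0.05 s, during which the arm holds its last target. There are 200 camera calls.

TASK

Lay the middle-sized of the three loose ball bearings flat on the floor of the open parts tray, in the free space in front of the carton, so that nothing stands above the rim, and leave the other two bearings where they are. Carry the tray, held across its sides, to the low rack, set it down on the rack's front board with its back end at or in the mouth of the empty bay, and let go of it; then take or push it by the tab on its front and slide it fully home, flush with the rack's front edge, the bearing and carton still lying flat in it.

Things in the scene. Friction and masses are not known exactly. Their poses are not given: they have to be found in the camera images.
- tray: open grey steel parts tray, 156 long (x), 60 wide (y, outside), 34 high, sides and floor 3 thick, 0.2 to 0.3 kg. Origin: centre of underside; z up; front (4 thick, 62 wide, 38 high, black tab on it) to its -x, outer face x = -78. Back face x = +78, back corners cut off by 6. Inside: x -74 to +75, y -27 to +27. The carton lies at the back. Grasp it across its outer sides near the middle
- tray_space (a point): middle of the free part of the tray's floor, in front of the carton: 27 in front (-x) of the tray's origin and 3 above its underside; about 94 long (x) and 54 wide (y) of floor are free. Axes as the tray's
- tab (a point): centre of the tray's black tab pull, 93 in front (-x) of the tray's origin, 14 above its underside. The tab stands out 30 from the front plate (x), is 12 wide (y), 18 high: pinch it from above across its width, or push its end. Axes as the tray's
- rack: low grey steel rack with three bays side by side, 73 apart, mouths towards the robot. Origin: middle of the three mouths, on the worktop; x into the bays, y left, z up. It stands on a plywood board 12 thick, 242 wide, that runs on 100 in front of the mouths as a ledge. Roof top 57 above the worktop; low housings at the back of it reach 66. Two bays are shut by fixed trays like the loose one
- bay: the empty bay. Origin: middle of its mouth (rack's front edge), on top of the board, 12 above the worktop; +x into the bay, y left, z up. 156 deep to the back stop, 65 wide, flaring to 71 over the first 25 at the mouth, 42 clear height. Fully home, the tray's front is flush with the rack's front edge, its tab standing out, and its origin is at x = +78, y = 0 here
- catch (a joint): lift (m) of the sprung catch roller under the empty bay's roof, 148 in from the mouth: 0 at rest, rises about 0.002 as the tray's back wall passes under it in the last 15 mm, then drops in front of that wall with a light click. Passing it takes a push of about 7 to 10 N in all, sliding friction included
- bearing_mid: middle-sized loose ball bearing: steel ring, outside diameter 42, 12 thick, lying flat on the worktop. Origin: centre of its underside. Grasp it across its rim
- bearing_large: largest loose ball bearing, outside diameter 62, 16 thick; leave it alone. Origin: centre of its underside
- bearing_small: smallest loose ball bearing, outside diameter 22, 7 thick; leave it alone. Origin: centre of its underside
- carton: small flat bearing carton, 50 x 50 x 18, loose, lying flat at the back of the tray. Origin: centre of its underside
Mind the look-alikes: they are no part of the job. There is more than one size of the carton; the one meant has the size given above.

How it is judged:
On the way:
1. the tray, with the bearing and the carton lying flat in it, stands on the rack's board at the mouth of the empty bay, let go, at least 3 cm of it still to go in (x of tray in the frame of bay between -0.1 and 0.048 m and y of tray in the frame of bay between -0.025 and 0.025 m and z of tray in the frame of bay between -0.004 and 0.004 m and angle between tray's own z axis and vertical below 0.05 rad and angle between the x axis of tray and the x axis of bay, either way round below 0.35 rad and contact force between the fingers and tray below 0.1 N and horizontal distance between each of bearing_mid, carton and tray below 0.065 m and z of bearing_mid in the frame of tray between -0.002 and 0.008 m and z of carton in the frame of tray below 0.008 m), for 0.2 s.
At the end, for the whole second after the job is handed in: the tray is let go and at rest in the empty bay, within 5 mm of fully home, upright on the rack's board, with the middle-sized bearing and the carton lying flat on its floor, below the rim (x of tray in the frame of bay above 0.073 m and y of tray in the frame of bay between -0.006 and 0.006 m and z of tray in the frame of bay between -0.004 and 0.004 m and angle between tray's own z axis and vertical below 0.05 rad and x of bearing_mid in the frame of tray between -0.078 and 0.06 m and y of bearing_mid in the frame of tray between -0.03 and 0.03 m and z of bearing_mid in the frame of tray between -0.002 and 0.008 m and angle between each of bearing_mid, carton's own z axis and vertical below 0.15 rad and horizontal distance between carton and tray below 0.065 m and z of carton in the frame of tray below 0.008 m and linear speed of tray below 0.01 m/s and contact force between the fingers and tray below 0.1 N); the robot touches nothing.
It fails at once if the largest bearing is moved more than 3 cm (distance of bearing_large from where it was at the start of the episode above 0.03 m).
It fails at once if the smallest bearing is moved more than 3 cm (distance of bearing_small from where it was at the start of the episode above 0.03 m).
It also fails if it takes over 72 s, if anything falls off the work surface, if the arm or the gripper's body presses on something with over 40 N, if the wrist force passes 120 N, or if a joint passes its speed limit or range.

## Working session

There is one attempt and no reset: what is moved stays moved. The work goes in short steps, each a Python script; the robot and the scene stay as the last script left them, time stands still between calls to the robot, and variables do not carry over. Pictures are saved under pics/ and viewed, at most 10 in all, crops included, and the job is handed in when it is done.

```bash
mkdir -p pics
python3 - <<'E'
from workcell import r, optics
import cv2, numpy as np
for n in ("top","side"):
    im,d=optics.get_image(n); cv2.imwrite(f"pics/{n}0.png",im[:,:,::-1]); np.save(f"pics/{n}0.npy",d); m=optics.camera_model(n); print(n,{k:np.round(v,4).tolist() for k,v in m.items() if not isinstance(v,str)})
s=r.read_state(); print(s["time_s"],s["eef_pos"],s["eef_rot"],r.tip_extent)
E
```

```text
top {'K': [[574.7053, 0.0, 311.7181], [0.0, 574.7053, 243.7067], [0.0, 0.0, 1.0]], 'R': [[-0.0228, -0.9997, -0.0077], [-0.9879, 0.0237, -0.1534], [0.1536, 0.0041, -0.9881]], 't': [0.0327, 0.5749, 1.3584]}
side {'K': [[443.8122, 0.0, 324.7196], [0.0, 443.8122, 238.2131], [0.0, 0.0, 1.0]], 'R': [[-0.999, -0.045, 0.0024], [-0.0233, 0.4707, -0.882], [0.0385, -0.8812, -0.4713]], 't': [0.5754, 0.0609, 1.0408]}
0.1 [ 0.13127704 -0.50796532  0.21921041] [ 9.92022833e-01  1.26056610e-01  7.02866357e-06 -6.56015143e-04] 0.025
```

View pics/top0.png

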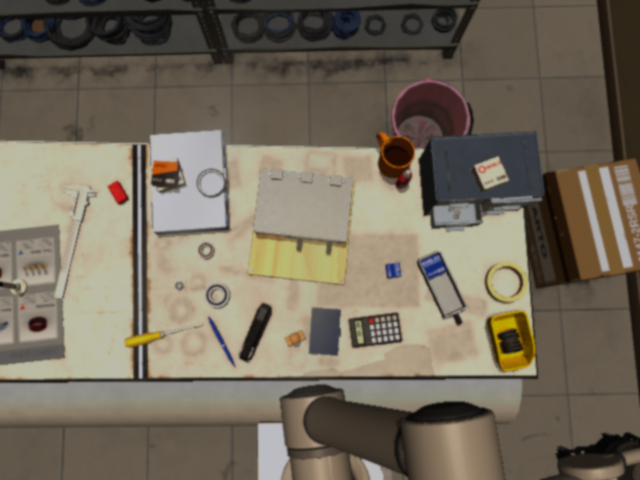

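View pics/side0.png

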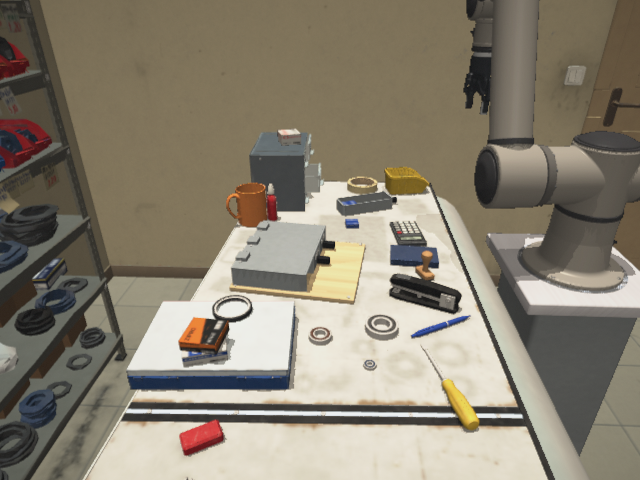

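The top picture shows ring candidates at (218,295), (206,250), (179,286), plus one on the box at (211,182). The tray is at (442,287) with its tab at (458,320), and a loose small blue box sits at (393,270). The rack's shut bays have tabs at (299,247) and (329,245), so the empty bay should be the left one near (272,238). Next I'll measure these and check them in an enlarged crop.

```bash
cat > h.py <<'E'
import numpy as np, cv2
from workcell import r, command_gripper, optics
def cloud(name,d):
    m=optics.camera_model(name);K=np.array(m["K"]);R=np.array(m["R"]);t=np.array(m["t"])
    v,u=np.mgrid[0:480,0:640]
    c=np.stack([(u-K[0,2])/K[0,0]*d,(v-K[1,2])/K[1,1]*d,d],-1)
    return (c-t)@R
E
python3 - <<'E'
from h import *
im=cv2.imread("pics/top0.png"); d=np.load("pics/top0.npy"); W=cloud("top",d)
for n,(u,v) in dict(table=(380,250),table2=(240,300),board=(270,265),roofL=(275,215),roofR=(330,215)).items(): print(n,W[v,u].round(4))
def rect(n,u0,u1,v0,v1,lo,hi):
    P=W[v0:v1,u0:u1].reshape(-1,3); P=P[(P[:,2]>lo)&(P[:,2]<hi)]
    c,s,a=cv2.minAreaRect(P[:,:2].astype(np.float32)); print(n,len(P),np.round(c,4),np.round(s,4),round(a,2),"z",np.percentile(P[:,2],[5,50,95]).round(4),"mean",P.mean(0).round(4))
rect("tray+tab",415,475,245,330,.012,.06)
rect("traytop",415,475,245,330,.027,.06)
rect("large",200,236,278,312,.008,.05)
rect("mid",195,218,238,262,.006,.05)
rect("small",172,188,278,294,.003,.05)
rect("roof",245,360,160,250,.045,.062)
rect("board",245,360,230,290,.006,.018)
rect("carton2",380,406,258,284,.006,.05)
a=cv2.resize(im[160:330,165:365],None,fx=3,fy=3,interpolation=cv2.INTER_CUBIC)[:,:]
b=cv2.resize(im[235:335,410:480],None,fx=5,fy=5,interpolation=cv2.INTER_CUBIC)
o=np.zeros((510,780,3),np.uint8); a=cv2.resize(a,(430,366)); o[:366,:430]=a; o[:500,430:780]=b; cv2.imwrite("pics/crop0.png",o)
E
```

```text
table [ 0.5627 -0.152  -0.0027]
table2 [ 0.4454  0.2012 -0.0031]
board [0.5297 0.1244 0.01  ]
roofL [0.6464 0.1071 0.0578]
roofR [ 0.6432 -0.0269  0.0575]
tray+tab 945 [ 0.4604 -0.3004] [0.1857 0.0624] 22.44 z [0.0151 0.0224 0.0364] mean [ 0.4847 -0.291   0.0243]
traytop 313 [ 0.4638 -0.299 ] [0.1784 0.0624] 22.44 z [0.0277 0.0325 0.0393] mean [ 0.4694 -0.2967  0.0327]
large 398 [0.4595 0.2573] [0.0621 0.0619] 6.52 z [0.01   0.0151 0.0204] mean [0.4591 0.2573 0.0151]
mid 186 [0.573 0.283] [0.0495 0.055 ] 84.51 z [0.0068 0.0117 0.0168] mean [0.5724 0.286  0.0117]
small 80 [0.4844 0.3505] [0.0383 0.0373] 88.87 z [0.0034 0.0061 0.0113] mean [0.4844 0.3516 0.0065]
roof 5554 [0.6723 0.0388] [0.2289 0.164 ] 82.38 z [0.0518 0.0564 0.0607] mean [0.6673 0.0389 0.0563]
board 3734 [0.5412 0.0438] [0.2762 0.1453] 89.52 z [0.007  0.0115 0.0161] mean [0.5439 0.0565 0.0116]
carton2 204 [ 0.5049 -0.1836] [0.0532 0.0411] 8.05 z [0.0073 0.0114 0.0163] mean [ 0.5102 -0.1797  0.0116]
```

View pics/crop0.png

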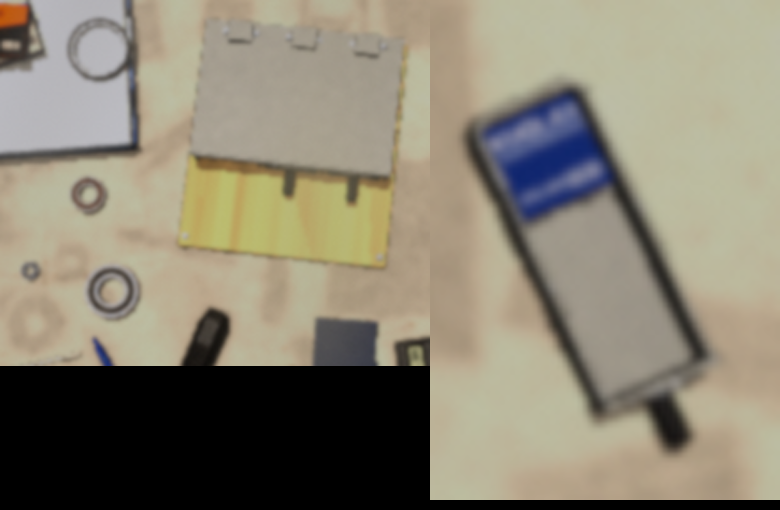

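The crop confirms it. The tray at (442,287) is open, with the blue carton at its back and the tab toward (458,320). The mid ring is at (206,250), between the 62 mm ring at (218,295) and the small one at (179,286). The rack's left bay has no tab, so it's the empty one. Now I'll move, taking close wrist views of the tray, the bay and the ring on the way.

```bash
cat >> h.py <<'E'
from scipy.spatial.transform import Rotation as Ro
def q(a): return (Ro.from_euler('z',a)*Ro.from_euler('x',np.pi)).as_quat()
def wrist():
    s=r.read_state(); im,d=optics.get_image("wrist"); m=optics.camera_model("wrist"); K=np.array(m["K"]);T=np.array(m["tool_from_camera"])
    v,u=np.mgrid[0:480,0:640]; x=(u-K[0,2])/K[0,0]; y=(v-K[1,2])/K[1,1]; th=np.hypot(x,y)+1e-9
    k=np.tan(th)/th; c=np.stack([x*k*d,y*k*d,d],-1)
    P=c@T[:3,:3].T+T[:3,3]; P=P@Ro.from_quat(s["eef_rot"]).as_matrix().T+s["eef_pos"]; P[d<=0]=np.nan
    return im,d,P
E
python3 - <<'E'
from h import *
W=cloud("top",np.load("pics/top0.npy")); print("whitebox",W[215,200].round(3),W[229,226].round(3), "cab",W[170,460].round(3))
for n,p in dict(tray=(.47,-.29,.26),rack=(.47,.09,.28),mid=(.53,.285,.24)).items():
    r.reach(p,q(0.0)); im,d,P=wrist(); cv2.imwrite(f"pics/w_{n}.png",im[:,:,::-1]); np.savez(f"pics/w_{n}.npz",P=P,im=im)
s=r.read_state(); print(s["time_s"],s["joint_positions"],r.tip_extent)
ims=[cv2.resize(cv2.imread(f"pics/w_{n}.png"),(400,300)) for n in("tray","rack","mid")]
cv2.imwrite("pics/w_all.png",np.vstack([np.hstack(ims[:2]),np.hstack([ims[2],ims[2]*0])]))
E
```

```text
whitebox [0.655 0.294 0.039] [0.624 0.234 0.008] cab [ 0.717 -0.321  0.167]
4.0083 [ 3.63649374e-01  4.70728720e-01  1.26563419e+00 -6.32462528e-04
  1.40468495e+00  1.93614232e+00] 0.025
```

View pics/w_all.png

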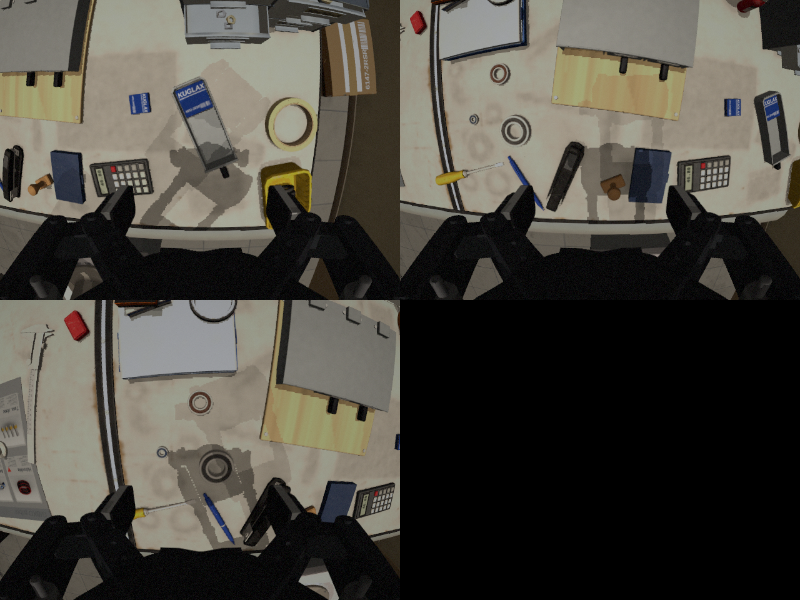

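The wrist views are sharp. The tray is at (205,125) in the first tile, the board with its empty left bay at (590,70) in the second, and the mid ring at (200,402) in the third. Now I'll fit them.

Run:
```python
from h import *
def ld(n): z=np.load(f"pics/w_{n}.npz"); return z["P"],z["im"].astype(int)
def box(P,c,h,lo,hi):
    return (abs(P[...,0]-c[0])<h)&(abs(P[...,1]-c[1])<h)&(P[...,2]>lo)&(P[...,2]<hi)
P,im=ld("mid")
print("table z",np.nanmedian(P[box(P,(.53,.3),.03,-.02,.02)][:,2]))
M=box(P,(.573,.285),.035,.006,.03); p=P[M]; print("mid",len(p),cv2.minAreaRect(p[:,:2].astype(np.float32)),np.median(p[:,2]), cv2.minEnclosingCircle(p[:,:2].astype(np.float32)))
def robust_rect(p): 
    c,s,a=cv2.minAreaRect(p[:,:2].astype(np.float32)); return np.round(c,4),np.round(s,4),round(a,2)
P,im=ld("tray"); M=box(P,(.474,-.295),.13,.008,.06); 
n,l,st,ce=cv2.connectedComponentsWithStats(M.astype(np.uint8))
i=1+np.argmax(st[1:,4]); p=P[l==i]; print("tray+tab",len(p),robust_rect(p))
p2=P[(l==i)&(P[...,2]>.026)]; print("rim",robust_rect(p2),np.percentile(p2[:,2],[50,98]))
# blue carton
b=(l==i)&(im[...,2]>im[...,0]+40); print("carton blue",robust_rect(P[b]),np.median(P[b][:,2]))
P,im=ld("rack")
Y=(im[...,0]>im[...,2]+45)&(P[...,2]<.025)&(P[...,2]>.0)&(P[...,0]>.4)&(P[...,0]<.7)&(abs(P[...,1]-.04)<.16)
n,l,st,ce=cv2.connectedComponentsWithStats(Y.astype(np.uint8)); i=1+np.argmax(st[1:,4]); p=P[l==i]
print("board",len(p),robust_rect(p),np.median(p[:,2]), cv2.boxPoints(cv2.minAreaRect(p[:,:2].astype(np.float32))).round(4).tolist())
R=(P[...,2]>.045)&(P[...,2]<.063)&(P[...,0]>.55)&(P[...,0]<.72)&(abs(P[...,1]-.04)<.15)
n,l,st,ce=cv2.connectedComponentsWithStats(R.astype(np.uint8)); i=1+np.argmax(st[1:,4]); p=P[l==i]; print("roof z",np.median(p[:,2]))
# front edge per-y-bin in rotated frame
for a in (-7.6,):
  c,s=np.cos(np.radians(a)),np.sin(np.radians(a)); X=p[:,0]*c+p[:,1]*s; Yv=-p[:,0]*s+p[:,1]*c
  print("roof Y range",np.percentile(Yv,[.5,99.5]))
  e=[(y,np.percentile(X[abs(Yv-y)<.004],2)) for y in np.arange(Yv.min()+.01,Yv.max()-.01,.008)]; e=np.array(e); k=np.polyfit(e[:,0],e[:,1],1); print("front edge slope",np.degrees(np.arctan(k[0])),"at ymean",e[:,0].mean(),np.polyval(k,e[:,0].mean()), np.std(e[:,1]-np.polyval(k,e[:,0])))
  B=P[Y]; X=B[:,0]*c+B[:,1]*s; Yv=-B[:,0]*s+B[:,1]*c
  g=(X<np.percentile(X,50)); print("board Yrange",np.percentile(Yv[g],[.3,99.7]),"X",np.percentile(X,[.3,99.7]))
  e=np.array([(y,np.percentile(X[abs(Yv-y)<.004],1)) for y in np.arange(Yv.min()+.02,Yv.max()-.02,.008)]); k=np.polyfit(e[:,0],e[:,1],1); print("board front slope",np.degrees(np.arctan(k[0])),np.polyval(k,e[:,0].mean()),np.std(e[:,1]-np.polyval(k,e[:,0])))
# tabs
T=(im.sum(-1)<110)&(P[...,2]>.014)&(P[...,2]<.05)&(P[...,0]>.5)&(P[...,0]<.62)&(abs(P[...,1]-.0)<.1)
n,l,st,ce=cv2.connectedComponentsWithStats(T.astype(np.uint8))
for i in range(1,n):
  if st[i,4]>60: pp=P[l==i]; print("tab",st[i,4],pp.mean(0).round(4),robust_rect(pp))
```

```text
table z 0.0006472550752707751
mid 996 ((0.5736277103424072, 0.28441140055656433), (0.04080969840288162, 0.04092378169298172), 44.943077087402344) 0.012152248666307763 ((0.5733778476715088, 0.28380581736564636), 0.021212974563241005)
tray+tab 4537 (array([ 0.462 , -0.3036]), array([0.185 , 0.0619]), 22.71)
rim (array([ 0.4745, -0.2984]), array([0.158 , 0.0619]), 22.71) [0.03439179 0.03921443]
carton blue (array([ 0.5181, -0.2801]), array([0.0492, 0.0491]), 22.52) 0.021612786398982883
board 16537 (array([0.5467, 0.0527]), array([0.2463, 0.105 ]), 82.35) 0.01249366061908913 [[0.478300005197525, -0.06239999830722809], [0.5823000073432922, -0.07639999687671661], [0.6151000261306763, 0.16769999265670776], [0.5109999775886536, 0.18170000612735748]]
roof z 0.05734057685659662
roof Y range [0.01219629 0.23808258]
front edge slope 0.187122858296533 at ymean 0.12449937458374681 0.5824224511418923 0.0004991002171616865
board Yrange [0.00597162 0.2446588 ] X [0.48301027 0.58533368]
board front slope -0.03570956753781216 0.48383527770418905 0.0002533061397901606
tab 171 [0.5779 0.0497 0.0339] (array([0.5789, 0.0494]), array([0.0122, 0.0301]), 79.98)
tab 96 [0.589  0.008  0.0316] (array([0.5899, 0.0066]), array([0.0432, 0.0042]), 82.72)
tab 255 [ 0.5685 -0.0213  0.0328] (array([ 0.5702, -0.0229]), array([0.0149, 0.0323]), 70.28)
```

Run:
```python
from h import *
x,y=.5735,.2841
command_gripper(.060,40)
r.reach((x,y,.10),q(0)); r.move_straight((x,y,.045),speed=.12)
hit=r.move_straight((x,y,.012),speed=.03,max_force=4); z=r.read_state()["eef_pos"][2]; print(hit,z)
r.move_straight((x,y,z+.003),speed=.05)
command_gripper(.036,40); s=r.read_state(); print(s["grip_width"],s["grip_force"],s["eef_pos"],s["contact_force"])
r.move_straight((x,y,.16),speed=.2); s=r.read_state(); print(s["grip_width"],s["grip_force"],s["contact_force"],s["time_s"])
im,d,P=wrist(); cv2.imwrite("pics/held.png",im[:,:,::-1])
```

```text
False 0.012242917367042083
0.03558686805539546 0.0 [0.57344045 0.28407222 0.01516314] [0.40970867 0.71740067 0.49704365]
0.03577058440588532 0.0 [ 0.01115987 -0.21422044 -0.44124387] 8.3667
```

View pics/held.png

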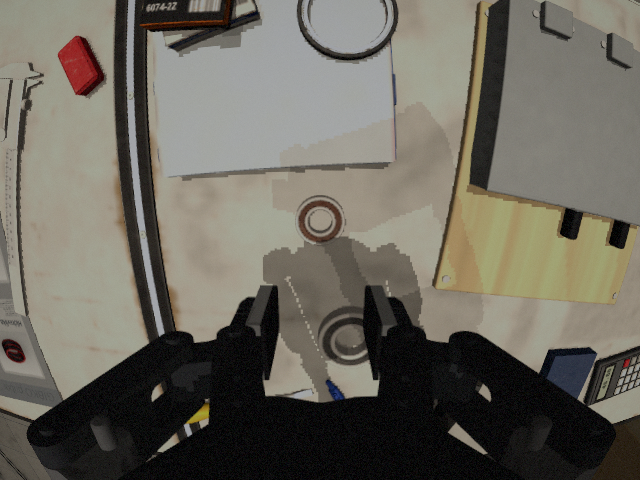

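The ring at (320,220) is still on the worktop and the fingers closed empty. I need to know where it lies now.

Run:
```python
from h import *
command_gripper(.085)
im,d,P=wrist(); s=r.read_state()
M=(abs(P[...,0]-.575)<.05)&(abs(P[...,1]-.285)<.05)&(P[...,2]>.006)&(P[...,2]<.03)
n,l,st,ce=cv2.connectedComponentsWithStats(M.astype(np.uint8)); i=1+np.argmax(st[1:,4])
print(st[i],ce[i],cv2.minEnclosingCircle(P[l==i][:,:2].astype(np.float32)),np.median(P[l==i][:,2]),s["eef_pos"],s["eef_rot"])
m=optics.camera_model("wrist"); print(np.round(m["tool_from_camera"],3).tolist())
im2,d2=optics.get_image("side"); cv2.imwrite("pics/side1.png",cv2.resize(im2[150:400,220:520],None,fx=2.4,fy=2.4)[:,:,::-1])
```

```text
[ 295  196   50   50 1559] [320.01667736 221.21359846] ((0.5735936760902405, 0.2842120826244354), 0.021370936185121536) 0.012094565812593161 [0.57351053 0.28411112 0.1600043 ] [ 1.00000000e+00  4.01190824e-07  6.32699800e-06 -1.10693929e-05]
[[0.0, -0.963, -0.271, 0.069], [1.0, 0.0, -0.0, 0.001], [0.001, -0.271, 0.963, -0.155], [0.0, 0.0, 0.0, 1.0]]
```

View pics/side1.png

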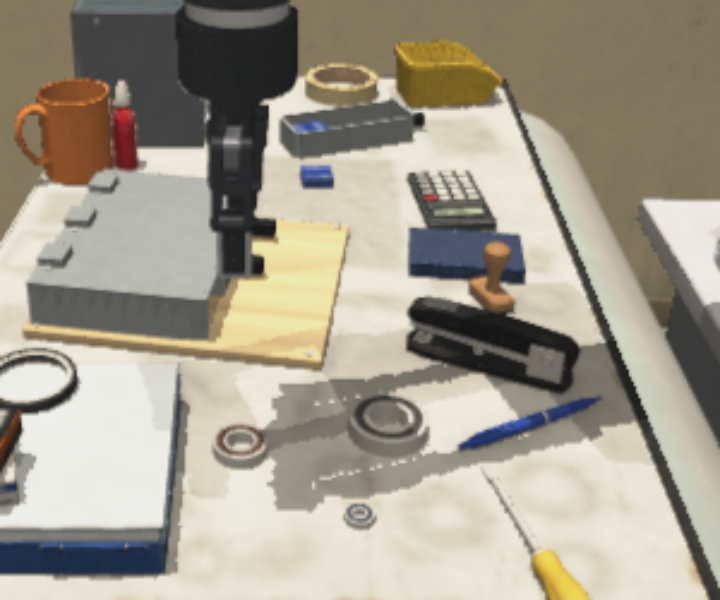

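Run:
```python
from h import *
for o in (.085,.06,.042,.036):
    command_gripper(o); r.hold(.2)
    im,d,P=wrist(); s=r.read_state(); L=P-s["eef_pos"]
    F=(abs(L[...,0])<.03)&(abs(L[...,1])<.07)&(L[...,2]>-.06)&(L[...,2]<.04)
    z=-L[...,2][F]; print(o,s["grip_width"],F.sum(),"ahead max",np.sort(z)[-20:][::10].round(4),"x",L[...,0][F].min().round(3),L[...,0][F].max().round(3),"inner |y|",np.abs(L[...,1][F]).min().round(4), "time",s["time_s"])
    h,_=np.histogram(z,bins=np.arange(-.04,.061,.005)); print(h)
```

```text
0.085 0.08519469469464451 1789 ahead max [-0.0254 -0.025 ] x -0.011 0.013 inner |y| 0.0411 time 9.525
[771 646 366   6   0   0   0   0   0   0   0   0   0   0   0   0   0   0
   0   0]
0.06 0.06005586558961121 2401 ahead max [-0.0177 -0.0173] x -0.01 0.013 inner |y| 0.0288 time 10.15
[679 639 570 392 121   0   0   0   0   0   0   0   0   0   0   0   0   0
   0   0]
0.042 0.04196312009495341 2525 ahead max [-0.015  -0.0146] x -0.01 0.013 inner |y| 0.0199 time 10.7167
[640 615 560 443 243  24   0   0   0   0   0   0   0   0   0   0   0   0
   0   0]
0.036 0.03613735201870112 2433 ahead max [-0.0141 -0.0134] x -0.01 0.013 inner |y| 0.0169 time 11.2
[604 548 536 459 241  45   0   0   0   0   0   0   0   0   0   0   0   0
   0   0]
```

The wrist depth puts the fingertips about 15 mm behind the reported TCP at 42 mm opening, not 25 mm ahead of it as the text says. The empty close fits that, because the pads passed above the 12 mm ring. I'll work from the measured tip offset and guard the descent with a force limit.

```bash
cat >> h.py <<'E'
def tip(o): return np.interp(o,[0,.036,.042,.06,.085],[-.012,-.0135,-.0146,-.0173,-.025])  # measured: tips ahead of TCP (m)
def zt(z,o): return z+tip(o)   # TCP z for tips at height z at opening o
E
python3 - <<'E'
from h import *
x,y=.5735,.2842
command_gripper(.060,40)
r.move_straight((x,y,.03),speed=.2)
hit=r.move_straight((x,y,zt(.003,.042)),speed=.04,max_force=4); z=r.read_state()["eef_pos"][2]; print(hit,z)
if hit: r.move_straight((x,y,z+.004),speed=.04)
command_gripper(.036,40); s=r.read_state(); print(s["grip_width"],s["grip_force"],s["eef_pos"],s["contact_force"])
r.move_straight((x,y,.14),speed=.2); s=r.read_state(); print(s["grip_width"],s["grip_force"],s["contact_force"],s["time_s"])
im,d,P=wrist(); cv2.imwrite("pics/held2.png",im[200:420,200:440,::-1])
E
```

```text
False -0.011285053488151803
0.03990979913031783 40.463932156562805 [ 0.57390807  0.28430907 -0.01092258] [-0.88387058  0.10507939  5.66230647]
0.0399963002719066 40.3643399477005 [ 0.92447519 -0.20928874 -1.24534772] 14.7667
```

View pics/held2.png

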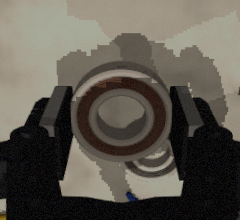

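The ring is held level between the pads (tile centre, 120,120). Now I'll place it in the tray, closing along the tray's length.

```bash
cat >> h.py <<'E'
TY=np.radians(22.7); TO=np.array([.475,-.298])
def tr(x,y=0): return TO+[x*np.cos(TY)-y*np.sin(TY), x*np.sin(TY)+y*np.cos(TY)]
E
python3 - <<'E'
from h import *
x,y=tr(-.027); a=TY-np.pi/2
r.reach((.5,.0,.20),q(-.6)); r.reach((x,y,.12),q(a))
r.move_straight((x,y,.03),speed=.12)
hit=r.move_straight((x,y,-.0085),speed=.03,max_force=5); s=r.read_state(); print(hit,s["eef_pos"],s["contact_force"])
command_gripper(.050,40); r.hold(.2)
r.move_straight((x,y,.14),speed=.15)
a=TY; r.reach((*tr(-.05),.20),q(a)); im,d,P=wrist(); cv2.imwrite("pics/placed.png",im[:,:,::-1]); np.savez("pics/placed.npz",P=P,im=im)
M=(np.hypot(P[...,0]-x,P[...,1]-y)<.1)&(P[...,2]>.026)&(P[...,2]<.06)
c,sz,an=cv2.minAreaRect(P[M][:,:2].astype(np.float32)); print("rim",c,sz,an)
N=(np.hypot(P[...,0]-x,P[...,1]-y)<.021)&(P[...,2]>.010); p=P[N]; print("ring",p.mean(0),np.percentile(p[:,2],[2,50,98]))
G=np.c_[p[:,:2],np.ones(len(p))]; print("tilt",np.linalg.lstsq(G,p[:,2],rcond=None)[0][:2], r.read_state()["time_s"])
E
```

```text
True [ 0.44998645 -0.30828646 -0.0079601 ] [-0.26045105  0.64399659  5.30767711]
rim (0.46977657079696655, -0.29944413900375366) (0.14923697710037231, 0.061542924493551254) 22.735057830810547
ring [ 0.44396467 -0.31109714  0.28386443] [0.01474235 0.30156486 0.31542784]
tilt [-3.73789395 -1.56994638] 22.375
```

View pics/placed.png

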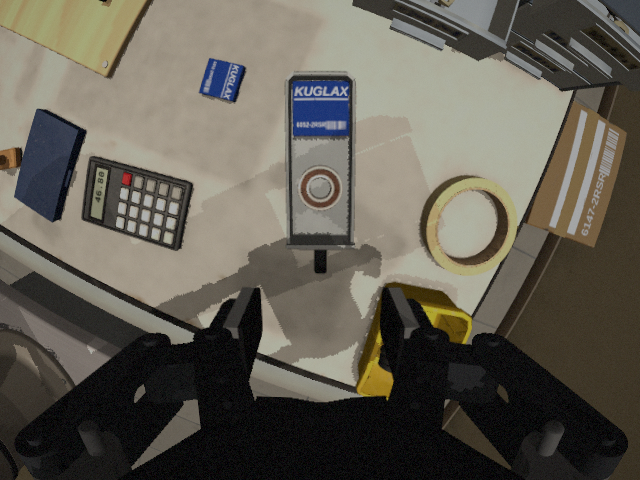

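The ring lies flat at (321,188) in front of the carton at (320,105). Next I'll grasp the tray across its sides and carry it over. I'll lower it outside the mouth, ease the back end in just above the board, and set it down.

```bash
cat >> h.py <<'E'
BY=np.radians(-7.6); BO=np.array([.6041,.1194])
def bay(x,y=0): return BO+[x*np.cos(BY)-y*np.sin(BY), x*np.sin(BY)+y*np.cos(BY)]
E
python3 - <<'E'
from h import *
command_gripper(.085,70); p=tr(0)
r.reach((*p,.12),q(TY)); r.move_straight((*p,.03),speed=.15)
hit=r.move_straight((*p,-.011),speed=.05,max_force=6); print(hit)
command_gripper(.05,70); s=r.read_state(); print(s["grip_width"],s["grip_force"],s["eef_pos"],s["contact_force"])
z0=s["eef_pos"][2]
r.move_straight((*p,.13),speed=.1); s=r.read_state(); print("lift",s["grip_width"],s["contact_force"],s["torque"])
r.move_straight((*bay(-.092),.13),q(BY),speed=.13)
im,d,P=wrist(); cv2.imwrite("pics/carry.png",im[:,:,::-1]); np.savez("pics/carry.npz",P=P,im=im)
s=r.read_state(); print("z0",z0,s["eef_pos"],s["contact_force"],s["time_s"])
E
```

```text
False
0.058890341379203494 77.11811542510986 [ 0.47519515 -0.2980966  -0.01036143] [-0.8171029   0.49067417  5.92192921]
lift 0.05887404537992838 [-1.06455337 -0.96792919 -4.3290146 ] [-0.01189637  0.01507014  0.00205256]
z0 -0.010361431529503053 [0.5129259  0.13130791 0.12999361] [ 0.5338588   0.43609616 -4.42487393] 30.4333
```

View pics/carry.png

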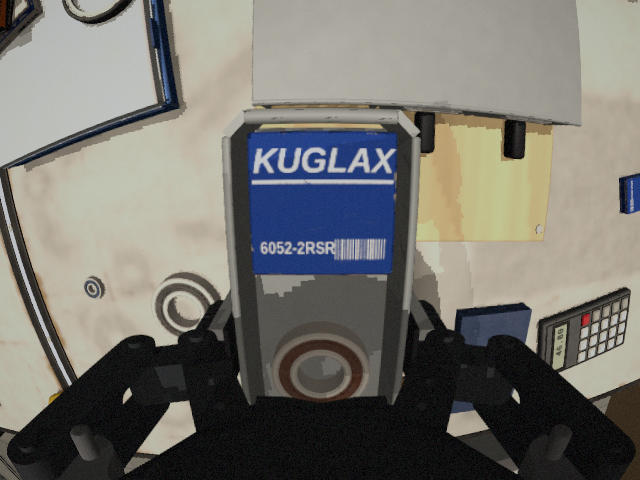

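The carry view shows the tray level, with carton (320,195) and ring (320,365) in place and the mouth straight ahead at (320,105). Lowering and easing it in.

Run:
```python
from h import *
z=.0018
r.move_straight((*bay(-.092),.04),speed=.12)
h1=r.move_straight((*bay(-.092),z+.003),speed=.04,max_force=6)
h2=r.move_straight((*bay(-.055),z+.003),speed=.04,max_force=8) if not h1 else None
e=r.read_state(); print(h1,h2,e["eef_pos"],e["contact_force"],bay(-.055))
p=e["eef_pos"][:2]
h3=r.move_straight((*p,z-.002),speed=.02,max_force=4); s=r.read_state(); print(h3,s["eef_pos"],s["contact_force"])
command_gripper(.085,70); r.hold(.4)
r.move_straight((*p,.09),speed=.12)
q0=bay(-.24); r.move_straight((*q0,.17),speed=.2)
im,d,P=wrist(); cv2.imwrite("pics/set.png",im[:,:,::-1]); np.savez("pics/set.npz",P=P,im=im)
c,sn=np.cos(BY),np.sin(BY); D=P[...,:2]-BO; X=D[...,0]*c+D[...,1]*sn; Y=-D[...,0]*sn+D[...,1]*c
Z=P[...,2]
M=(abs(Y)<.045)&(X>-.18)&(X<-.005)&(Z>.04)&(Z<.056)
pt=np.c_[X[M],Y[M]].astype(np.float32); print("rim(bay)",cv2.minAreaRect(pt),len(pt),np.percentile(Z[M],[10,50,90]))
for nm,a,b in(("front",-.15,-.09),("back",-.06,-.01)):
  m=M&(X>a)&(X<b); print(nm,np.median(Z[m]),Y[m].min(),Y[m].max())
print("front X",np.percentile(X[M],[.5,1,5]))
T=(im.sum(-1)<90)&(abs(Y)<.03)&(X>-.2)&(X<-.1)&(Z>.02)&(Z<.042); print("tab",T.sum(),np.c_[X[T],Y[T],Z[T]].mean(0),cv2.minAreaRect(np.c_[X[T],Y[T]].astype(np.float32)))
print(r.read_state()["time_s"])
```

```text
True None [0.51362423 0.13157542 0.02847233] [2.76476505 0.06481748 1.53435714] [0.54958315 0.1266741 ]
True [0.51364173 0.13146751 0.01432266] [ 0.42087721 -0.51506103  5.37272744]
rim(bay) ((-0.11900844424962997, -0.0006086230278015137), (0.061083659529685974, 0.12182502448558807), 89.9942626953125) 4070 [0.04076503 0.0435643  0.04966204]
front 0.0450244318256486 -0.027859544584340867 0.02712342403419668
back 0.040786575735217184 -0.027795201322478848 0.023210376317819262
front X [-0.17911377 -0.17835826 -0.17075554]
tab 49 [-0.17666448 -0.0115986   0.03959569] ((-0.18345506489276886, -0.0027545131742954254), (0.015856286510825157, 0.03796811029314995), 30.33574676513672)
35.2
```

View pics/set.png

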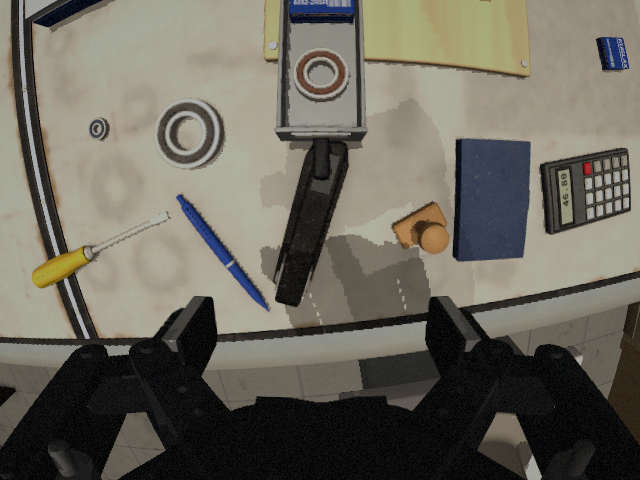

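That view is bad. The black stapler at (310,220) lies under the tray's tab (320,160), and it stopped the descent early. I'm out of picture views, so I'll measure the tray's tilt and the stapler numerically.

```bash
cat >> h.py <<'E'
def inbay(P):
    c,s=np.cos(BY),np.sin(BY); D=P[...,:2]-BO
    return np.stack([D[...,0]*c+D[...,1]*s,-D[...,0]*s+D[...,1]*c,P[...,2]],-1)
E
python3 - <<'E'
from h import *
z=np.load("pics/set.npz"); B=inbay(z["P"]); im=z["im"].astype(int)
im2,d=optics.get_image("top"); C=inbay(cloud("top",d))
for nm,Q in(("wrist",B),("top",C)):
  X,Y,Z=Q[...,0],Q[...,1],Q[...,2]
  for x in np.arange(-.30,.005,.015):
    m=(abs(X-x)<.004)
    f=lambda lo,hi,p:(np.round(np.nanpercentile(Z[m&(Y>lo)&(Y<hi)],p),4) if (m&(Y>lo)&(Y<hi)).sum()>3 else None)
    print(nm,round(x,3),"rimL",f(.024,.032,80),"rimR",f(-.032,-.024,80),"mid",f(-.006,.006,[10,50,90]))
X,Y,Z=B[...,0],B[...,1],B[...,2]
M=(im.sum(-1)<150)&(Z>.008)&(Z<.06)&(X>-.36)&(X<-.14)&(abs(Y)<.08)
n,l,st,ce=cv2.connectedComponentsWithStats(M.astype(np.uint8)); i=1+np.argmax(st[1:,4]); m=l==i
print("stapler",cv2.minAreaRect(np.c_[X[m],Y[m]].astype(np.float32)),X[m].max(),np.percentile(Z[m],[5,50,95,99]))
E
```

```text
wrist -0.3 rimL 0.0429 rimR 0.0014 mid [-0.0001  0.0008  0.0016]
wrist -0.285 rimL 0.0442 rimR 0.0013 mid [-0.0001  0.0008  0.0079]
wrist -0.27 rimL 0.0455 rimR 0.0012 mid [0.     0.0015 0.0096]
wrist -0.255 rimL 0.0254 rimR 0.0012 mid [0.0019 0.0095 0.0472]
wrist -0.24 rimL 0.0089 rimR 0.0013 mid [0.0092 0.0473 0.0483]
wrist -0.225 rimL 0.2795 rimR 0.2797 mid [0.259  0.2703 0.2787]
wrist -0.21 rimL 0.0011 rimR 0.0012 mid [0.0474 0.0486 0.0497]
wrist -0.195 rimL 0.001 rimR 0.0011 mid [0.0642 0.0659 0.0671]
wrist -0.18 rimL 0.0012 rimR 0.0011 mid [0.0625 0.0638 0.0649]
wrist -0.165 rimL 0.0765 rimR 0.0763 mid [0.0707 0.0752 0.0768]
wrist -0.15 rimL 0.0696 rimR 0.0693 mid [0.0374 0.0384 0.0394]
wrist -0.135 rimL 0.0672 rimR 0.0667 mid [0.0461 0.0475 0.0489]
wrist -0.12 rimL 0.0646 rimR 0.0643 mid [0.0324 0.0331 0.0341]
wrist -0.105 rimL 0.0618 rimR 0.0615 mid [0.0411 0.0423 0.0434]
wrist -0.09 rimL 0.059 rimR 0.0589 mid [0.027  0.028  0.0293]
wrist -0.075 rimL 0.0568 rimR 0.0562 mid [0.0248 0.0268 0.0361]
wrist -0.06 rimL 0.0474 rimR 0.0454 mid [0.0402 0.041  0.0422]
wrist -0.045 rimL 
[... 867 characters left out ...]
 0.059 mid [0.0295 0.0316 0.0366]
top -0.105 rimL 0.06 rimR 0.0508 mid [0.0383 0.0424 0.0446]
top -0.09 rimL 0.0587 rimR 0.0579 mid [0.0264 0.0275 0.0292]
top -0.075 rimL 0.0559 rimR 0.0559 mid [0.0219 0.0271 0.0411]
top -0.06 rimL 0.053 rimR 0.051 mid [0.0343 0.0401 0.0426]
top -0.045 rimL 0.05 rimR 0.0498 mid [0.0338 0.0349 0.0409]
top -0.03 rimL 0.0465 rimR 0.0437 mid [0.0335 0.0358 0.0396]
top -0.015 rimL 0.0463 rimR 0.0141 mid [0.0327 0.04   0.0476]
top 0.0 rimL 0.059 rimR 0.0579 mid [0.0096 0.0543 0.059 ]
stapler ((-0.23564885556697845, 0.009022779762744904), (0.03657633066177368, 0.1513301134109497), 73.04756927490234) -0.16837051940069522 [0.00853331 0.0451046  0.04850146 0.05346307]
```

Run:
```python
from h import *
z=np.load("pics/w_rack.npz"); B=inbay(z["P"]); X,Y,Z=B[...,0],B[...,1],B[...,2]
M=(Z>.01)&(Z<.08)&(X>-.36)&(X<-.11)&(abs(Y-.01)<.06)
n,l,st,ce=cv2.connectedComponentsWithStats(M.astype(np.uint8))
for i in range(1,n):
  if st[i,4]>150:
    m=l==i; rc=cv2.minAreaRect(np.c_[X[m],Y[m]].astype(np.float32)); print(st[i,4],rc,"Xmax",X[m].max(),"Y there",Y[m][X[m].argmax()],np.percentile(Z[m],[50,98]))
    for x in np.arange(-.32,-.15,.02):
      k=m&(abs(X-x)<.005)
      if k.sum()>3: print(round(x,2),Y[k].min().round(3),Y[k].max().round(3),Z[k].max().round(3))
s=r.read_state(); print(s["eef_pos"],s["time_s"],bay(-.092))
for a in (-.18,.18):
  for x in(-.055,-.092):
    o=(Ro.from_quat(q(BY))*Ro.from_euler('y',a)).as_quat(); print(a,x,r.solve_ik((*bay(x),.02),o) is not None, Ro.from_quat(o).as_matrix()[:,2].round(3))
```

```text
2241 ((-0.23887169361114502, 0.009538080543279648), (0.03308653086423874, 0.1444648802280426), 73.91663360595703) Xmax -0.1678264909611289 Y there -0.0032436696834220007 [0.04647253 0.04964515]
-0.3 0.01 0.042 0.044
-0.28 0.006 0.038 0.046
-0.26 0.002 0.031 0.049
-0.24 -0.008 0.022 0.049
-0.22 -0.009 0.016 0.05
-0.2 -0.017 0.01 0.051
-0.18 -0.02 0.007 0.05
[0.36672711 0.15096433 0.16939859] 35.25 [0.51290817 0.13156759]
-0.18 -0.055 True [-0.177  0.024 -0.984]
-0.18 -0.092 True [-0.177  0.024 -0.984]
0.18 -0.055 True [ 0.177 -0.024 -0.984]
0.18 -0.092 True [ 0.177 -0.024 -0.984]
```

The stapler's far end is at bay x = -0.168 and it is 50 mm high. The tray is nose-up by 0.17 rad, with its back edge on the board. I'll regrasp it at the release pose and slide it to x = -0.052 so the tab clears the stapler. Then I'll rotate it level about its back edge.

```bash
cat >> h.py <<'E'
def rimtilt():
    im,d,P=wrist(); B=inbay(P); X,Y,Z=B[...,0],B[...,1],B[...,2]; o=[]
    for x in np.arange(-.13,-.005,.01):
        m=(abs(X-x)<.003)&(abs(abs(Y)-.028)<.004)&(Z>.03)&(Z<.09)
        if m.sum()>5: o.append((x,np.percentile(Z[m],75)))
    return np.array(o)
E
python3 - <<'E'
from h import *
phi=.17; p=np.array([.51364,.13147]); z=.0145
command_gripper(.085,70)
r.move_straight((*p,.09),q(BY),speed=.25); r.move_straight((*p,z),speed=.08,max_force=6)
command_gripper(.05,70); s=r.read_state(); print("grip",s["grip_width"],s["grip_force"],s["contact_force"])
e=s["eef_pos"]; r.move_straight((*e[:2],e[2]+.001),speed=.03)
d=bay(.040)-BO; h=r.move_straight((*(e[:2]+d),e[2]+.001),speed=.05,max_force=12)
s=r.read_state(); e=s["eef_pos"]; print("slid",h,inbay(e),s["contact_force"],s["time_s"]); print(rimtilt().round(4).tolist())
if not h:
    E=np.array([*(e[:2]+bay(.075)-BO),.0128]); yb=np.array([-np.sin(BY),np.cos(BY),0])
    Rr=Ro.from_rotvec(-phi*yb); h=r.move_straight(E+Rr.apply(e-E),(Rr*Ro.from_quat(s["eef_rot"])).as_quat(),speed=.02,max_force=8)
    s=r.read_state(); print("rot",h,inbay(s["eef_pos"]),s["contact_force"],s["time_s"]); print(rimtilt().round(4).tolist())
E
```

```text
grip 0.058912738211497256 74.91472005844116 [-0.4998549  -0.55417984  6.23400358]
slid False [-0.05108651  0.00011838  0.01611836] [-0.683654   -0.52000804 -4.35737789] 38.9417
[[-0.09, 0.0368], [-0.08, 0.0498], [-0.07, 0.0597], [-0.06, 0.0617], [-0.05, 0.0637], [-0.04, 0.0798], [-0.03, 0.0563], [-0.02, 0.0546], [-0.01, 0.0529]]
rot False [-0.05039984  0.00020532  0.00360422] [ 0.63074369  0.24408208 -4.0030968 ] 39.7833
[[-0.09, 0.0366], [-0.08, 0.045], [-0.07, 0.0472], [-0.06, 0.0502], [-0.05, 0.0714], [-0.04, 0.0469], [-0.03, 0.0467], [-0.02, 0.0468], [-0.01, 0.0465]]
```

It is level, with the rim at 46.7 mm and the underside about 0.7 mm above the board. Now I'll set it down, let go and measure again.

Run:
```python
from h import *
e=r.read_state()["eef_pos"]
h=r.move_straight((*e[:2],e[2]-.002),speed=.02,max_force=3); s=r.read_state(); print(h,s["eef_pos"][2]-e[2],s["contact_force"])
command_gripper(.085,70); r.hold(.4)
r.move_straight((*e[:2],.09),speed=.15); r.move_straight((*bay(-.17),.15),q(BY),speed=.25)
im,d,P=wrist(); cv2.imwrite("pics/set2.png",im[:,:,::-1]); B=inbay(P); X,Y,Z=B[...,0],B[...,1],B[...,2]
for x in np.arange(-.19,-.004,.0125):
    m=abs(X-x)<.003; f=lambda lo,hi:[np.percentile(Z[m&(Y>lo)&(Y<hi)],80).round(4),int((m&(Y>lo)&(Y<hi)).sum())] if (m&(Y>lo)&(Y<hi)).sum()>3 else None
    print(round(x,3),f(.024,.032),f(-.032,-.024),"mid",f(-.004,.004))
M=(abs(Y)<.04)&(X>-.14)&(X<-.003)&(Z>.038)&(Z<.055)
n,l,st,ce=cv2.connectedComponentsWithStats(M.astype(np.uint8)); i=1+np.argmax(st[1:,4]); print("tray",cv2.minAreaRect(np.c_[X[l==i],Y[l==i]].astype(np.float32)))
T=(im.astype(int).sum(-1)<150)&(Z>.026)&(Z<.042)&(X>-.175)&(X<-.125)&(abs(Y)<.025); print("tab",T.sum(),cv2.minAreaRect(np.c_[X[T],Y[T]].astype(np.float32)))
print(r.read_state()["time_s"])
```

```text
False -0.0005881101335744009 [-5.94006624 -0.37334908 10.08314085]
-0.19 [np.float64(0.0014), 65] [np.float64(0.0011), 60] mid [np.float64(0.0487), 90]
-0.178 [np.float64(0.0014), 60] [np.float64(0.0012), 63] mid [np.float64(0.0453), 113]
-0.165 [np.float64(0.0012), 67] [np.float64(0.0014), 67] mid [np.float64(0.0341), 9]
-0.152 [np.float64(0.2524), 2183] [np.float64(0.2535), 2213] mid [np.float64(0.0362), 86]
-0.14 [np.float64(0.0015), 30] [np.float64(0.0012), 32] mid [np.float64(0.0362), 88]
-0.127 [np.float64(0.0492), 118] [np.float64(0.0486), 113] mid [np.float64(0.0441), 139]
-0.115 [np.float64(0.0464), 101] [np.float64(0.0461), 92] mid [np.float64(0.0161), 88]
-0.102 [np.float64(0.0462), 85] [np.float64(0.0463), 95] mid [np.float64(0.0276), 87]
-0.09 [np.float64(0.0463), 95] [np.float64(0.0462), 95] mid [np.float64(0.0165), 88]
-0.077 [np.float64(0.0461), 91] [np.float64(0.0463), 101] mid [np.float64(0.016), 87]
-0.065 [np.float64(0.0463), 94] [np.float64(0.0463), 94] mid [np.float64(0.028), 88]
-0.052 [np.float64(0.0466), 91] [np.float64(0.0462), 99] mid [np.float64(0.0161), 79]
-0.04 [np.float64(0.0462), 89] [np.float64(0.0461), 97] mid [np.float64(0.0159), 83]
-0.027 [np.float64(0.0465), 75] [np.float64(0.0467), 86] mid [np.float64(0.0341), 83]
-0.015 [np.float64(0.0466), 77] [np.float64(0.0464), 77] mid [np.float64(0.0339), 82]
tray ((-0.06925234198570251, 0.00010441616177558899), (0.13220170140266418, 0.06134975329041481), 0.22464750707149506)
tab 783 ((-0.1519860178232193, 8.555501699447632e-05), (0.04916564002633095, 0.045895110815763474), 89.84733581542969)
42.3417
```

The tray is level, let go and aligned in y, with its origin at about -0.057 and the ring flat. The tab spans -0.165 to -0.135 and is clear of the stapler. I'll pinch the tab and slide it home.

Run:
```python
from h import *
command_gripper(.032,40); p=bay(-.150)
r.move_straight((*p,.06),q(BY),speed=.2); h=r.move_straight((*p,.005),speed=.05,max_force=5); print("down",h,r.read_state()["eef_pos"][2])
if not h:
    command_gripper(.006,40); s=r.read_state(); print(s["grip_width"],s["grip_force"])
    h=r.move_straight((*bay(-.035),.005),speed=.06,max_force=18); print("push1",h,inbay(r.read_state()["eef_pos"]))
    if not h: h=r.move_straight((*bay(-.0125),.005),speed=.03,max_force=20)
    s=r.read_state(); print("push2",h,inbay(s["eef_pos"]),s["contact_force"],s["grip_width"],s["time_s"])
```

```text
down False 0.005263508242745105
0.011115955667855872 44.53764081001282
push1 False [-3.67848340e-02  5.71893668e-05  5.42641829e-03]
push2 False [-0.01725495  0.00016465  0.00540647] [-16.88209733   0.8042042   18.61413485] 0.011042234093380324 48.0333
```

```bash
cat > chk.py <<'E'
from h import *
im,d,P=wrist(); B=inbay(P); X,Y,Z=B[...,0],B[...,1],B[...,2]
for y in(-.02,0.012,.02): 
    m=(abs(Y-y)<.004)&(Z>.035)&(Z<.0535)&(X>-.05)&(X<.02); print("plate top X",y,np.percentile(X[m],[2,10,50]).round(4) if m.any() else None, m.sum(), np.median(Z[m]).round(4) if m.any() else None)
m=(abs(Y)<.005)&(Z>.028)&(Z<.040)&(X>-.07)&(X<.01); print("tab X",np.percentile(X[m],[1,99]).round(4),Z[m].mean().round(4))
m=(abs(Y+.073)<.005)&(Z>.028)&(Z<.040)&(X>-.07)&(X<.01); print("fixed tab X",np.percentile(X[m],[1,99]).round(4))
m=(abs(Y+.073)<.005)&(Z>.042)&(Z<.0535)&(X>-.05)&(X<.02); print("fixed plate X",np.percentile(X[m],[2,10,50]).round(4))
print(r.read_state()["time_s"])
E
python3 - <<'E'
from h import *
command_gripper(.032); e=r.read_state()["eef_pos"]
r.move_straight((*e[:2],.10),speed=.15); r.move_straight((*bay(-.10),.17),speed=.25)
import chk
E
```

```text
plate top X -0.02 [-0.0027 -0.0023 -0.0014] 24 0.0442
plate top X 0.012 [-0.0022 -0.0022 -0.0021] 32 0.0467
plate top X 0.02 [-0.0028 -0.0024 -0.0014] 26 0.0456
tab X [-0.0306 -0.0022] 0.0354
fixed tab X [-0.0305 -0.0024]
fixed plate X [-0.0028 -0.0025 -0.0017]
49.7917
```

The tab end and front plate line up with the fixed neighbours to within 0.5 mm, so the tray is home. The gripper is clear, so I'm handing in.

```bash
python3 -c "
from h import *
print(r.finish_job(), r.read_state()['time_s'])"
```

```text
the job is handed in; nothing more can be done
the job is handed in; nothing more can be done
```

Job handed in at about 50 s, result not shown to me: the tray is let go and flush with its fixed neighbours to within 0.5 mm, and the ring and carton lay flat at the last look, just before the slide (hidden under the roof since). On the way, the fingertips proved to be about 37 mm farther back than stated, so the first grasp closed empty, and the first set-down landed the tab on the stapler and left the tray nose-up until I regrasped and levelled it.

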